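# Wind the mixer test lift up to the height flag

## Robot

A 6-joint arm with a two-finger parallel gripper is mounted at the origin on the work surface. World frame = base frame: x ahead of the robot, y to its left, z up, the work surface at z = 0. Lengths are in m, angles in rad, forces in N, time in s.
With the tool pointing down it reaches from about 0.35 to 0.975 m from the base axis. Payload 4.9 kg.
Tool frame: the origin (TCP) lies on the mounting face of the last link; the fingertips stand 173 mm ahead of it and the grasp point (between the pads) lies 155 mm ahead of it; z points along the fingers, y is the direction in which the jaws open and shut (so a half turn about z gives the same grasp; the last joint's range is limited). The gripper opens to 85 mm and grips with 20 to 120 N. Pads are 22 mm wide; open, the fingers measure 114 mm over their backs; the gripper's body (76 mm by 85 mm) begins 54 mm behind the grasp point. The pads swing forward as they close: fully open they stand 13 mm farther back than shut.
Start: joints at [1.215, 0.053, 1.613, -0, 1.476, -0.119], TCP at [0.147, 0.608, 0.405] pointing down, gripper open.
Joint ranges: [-3.01, 3.01], [-1.01, 2.22], [0.06, 2.58], [-1.02, 4.17], [0.09, 2.62], [-3.14, 3.14]. Speed limits (rad/s): [2.57, 2.57, 3.14, 3.14, 3.14, 3.14].

## Interface

Orientations are given as a unit quaternion [w, x, y, z].
In Python, from plant import manip gives the robot as it stands.
- The arm moves only by the tool play_rows, never from a script. Its argument "increments" is a list of rows, each an object with "offset": the shift along the tool's x, y, z in mm, a list of three; "twist": the turn about the tool's z in rad; "grip": the opening, from 0 (shut) to 1 (fully open). In form: [{"offset": [dx, dy, dz], "twist": twist, "grip": grip}, ...]. A call has 1 to 5 rows; each row is the pose to reach, as a shift and turn from the pose commanded when the call began, along the tool's axes at that moment; what a row does not reach only later rows make up. A row lasts 1/12 s, in which the tool goes at most 41.7 mm and 7.16 degrees, less where a joint would pass 70% of its speed; a pose out of reach is approached as far as the arm can. A call with a gripper value outside its range is refused whole. The fingers move at their own pace and stop on an object; the grip force is fixed at half the most. Time passes only in rows, so rows that repeat a pose let the fingers close. It gives the time, the measured TCP pose, the force and the opening at its end, in the units of the state.
- manip.state(): the state, without advancing time (a new reading comes with each control period).
- manip.grab_frame(name): name is "scene" or "top"; returns the picture (420x560x3 uint8, blue, green, red); there is no depth.
- manip.get_calibration(name): a dict with "fx", "fy", "cx", "cy" (pixels), "k1" (the pictures are not rectified: a ray, as slopes to the right and down, at radius r is drawn at 1 + k1 r^2 times it, then the intrinsics apply), "T" (4x4, takes a point from camera to world coordinates). Camera axes: x right, y down, z forward; pixel columns grow to the right and rows downward; lengths in m; the calibration is good to about 2 mm. A picture is of the moment at which its call begins. get_calibration takes no time and is no camera call.
- manip.job_done(): hands the job in, once; it reports no verdict.
Trained networks look in the newest picture that a camera, given by its name, has taken for a name from the list of things; names that differ only in an ending like _2 or _b are one class to them, and where a whole thing is asked for, a point or a joint stands for the part that bears it (a point fixed in the world has none). Each returns a list of dicts, best first, with "p" (0 to 1); they miss things now and then, are a little off and sometimes report something else, mostly with a low value. They report only what shows in the picture. A call takes as long as a camera call. They do not tell look-alikes from the thing itself.
- manip.boxes_of(query, camera): "xyz" ([x, y, z] in m, in the coordinates of the camera as it stood for that picture, good to about 4 mm: the middle of the surface that is visible of it).
- manip.tip_of(query, camera): "xyz" ([x, y, z] in m, in the coordinates of the camera as it stood for that picture, good to about 4 mm: a listed point, or the origin of a listed thing).
The state is a dict: "time": time; "joint_pos": joint angles; "joint_vel": joint speeds; "joint_efforts": joint torques, N m; "tool_pos": TCP position; "tool_rot": TCP orientation; "contact_force": force on the tool from outside, world axes, zero at the start; "ft_torque": the same for the moment, N m; "gripper_width": opening from 0.0 (shut) to 1.0 (fully open).
Only numpy, scipy, OpenCV 4.12 (cv2) and the standard library are available. Lean on these libraries where they do the work, as an engineer would, in place of code of your own. Each camera call takes 0.05 s, during which the arm holds its last target. There are 200 camera calls.

## Task

Set the crank handle fully down on the lift's square spindle, then wind it to raise the specimen table until its black pointer is level with the red flag. Work gently, without forcing the crank on the spindle, leave the other things on the bench alone, and finish with the crank left fitted on the spindle and nothing held.

Things in the scene. Friction and masses are not known exactly. Their poses are not given: they have to be found in the camera images.
- crank_boss (a point): centre of the yellow grip block of the loose crank: 26 mm (crank x) by 24 mm (crank y), 28 mm tall, standing above the hub; this point is 54 mm above the hub's underside. The crank (0.33 kg) stands on the bench socket down. Axes: z up along the socket, x from the hub to the handle
- crank_handle (a point): middle of the crank's upright black round handle: 20 mm across, 58 mm tall (46 to 104 mm above the hub's underside; this point 75 mm above it), 65 mm from the hub axis along crank +x. It spins freely on its pin, so fingers that do not turn can carry it round in a circle
- crank_socket (a point): centre of the underside of the crank's dark steel hub (36 x 36 x 30 mm), at the mouth of its square socket, 18 mm wide, 30 mm deep, sides parallel to crank x and y. Above the hub a 20 mm wide arm, its top 40 mm above this point, runs to the handle on +x and, 45 mm out on -x, to a 28 mm round counterweight. Same axes as crank_boss
- spindle_seat (a point): on the axis of the lift's upright spindle, on the 52 mm round steel collar where the hub's underside rests when the crank is fully home; 100 mm above the bench, on the green gearbox (96 x 96 mm). Axes: z up, y towards the specimen table. The square's angle about z is NOT reported: turn the crank lightly on top of it until the socket drops over it; 5 to 10 N is plenty
- spindle_tip (a point): top of the spindle, 28 mm above spindle_seat on the same axis. Steel, a 16 mm square for 22 mm, then a 13 mm square for 3 mm, then an 11 mm round nose for 3 mm. Clockwise from above raises the table 12 mm per turn. It is stiff (0.22 N m, about 4 N at the handle), stays where left; the fitted crank has about 7 degrees of free play either way
- pointer (a point): tip of the black pointer (3 mm thick, point at mid-thickness) on the +y edge of the specimen table, a 130 x 130 mm aluminium plate with a white hand mixer clamped on it, about 130 mm tall; the table's centre is 195 mm from the spindle along the lift's y. It rises with the table
- flag_tip (a point): tip of the red height flag on the aluminium scale column beside the table, at the middle of its 3 mm thickness; it does not move. The pointer starts 14 to 30 mm below it and is level when both points have the same height
- beaker: clear glass beaker, 72 mm across, 85 mm tall, loose bystander; origin at the centre of its underside
- wrench: loose steel wrench lying on the bench, bystander
- screwdriver: loose screwdriver lying on the bench, bystander
- beater: loose steel mixer beater, 150 mm long, lying on the bench, bystander
- oil_bottle: clear plastic bottle, 48 mm across, 120 mm tall, loose bystander; origin at the centre of its underside
- screw_jar: amber jar, 56 mm across, 60 mm tall, loose bystander; origin at the centre of its underside
- parts_tray: blue two-compartment tray, 160 x 120 x 40 mm, loose bystander; origin at the centre of its underside
Things that resemble listed ones, but are neither listed nor needed, are in the scene too. There is more than one size of the part that bears crank_boss; the job needs the largest.

How it is judged:
On the way, in this order (a step that is already met when the one before it is completed fails the run):
1. the crank is fully down on the spindle (z of crank_socket in the frame of spindle_seat below 0.005 m and horizontal distance between crank_socket and spindle_seat below 0.004 m), for 0.2 s.
2. the table is wound up level with the flag, crank still on (z of crank_socket in the frame of spindle_seat below 0.008 m and horizontal distance between crank_socket and spindle_seat below 0.005 m and z of pointer in the frame of flag_tip between -0.0025 and 0.0025 m), for 0.2 s.
At the end, for the whole second after the job is handed in: The pointer is within 2.5 mm of the flag's height, the table is at rest, and the crank is left on the spindle, its underside within 8 mm of the collar and within 5 mm of the axis (all of step 2 and linear speed of specimen_table below 0.01 m/s); the robot touches nothing.
It fails at once if the table is raised more than 5 mm while the crank is not on the spindle (distance of pointer from where it was at the start of the episode above 0.005 m and not (z of crank_socket in the frame of spindle_seat below 0.018 m and horizontal distance between crank_socket and spindle_seat below 0.008 m)).
It fails at once if the crank is forced on the lift (the sum of its contact forces passes 100 N) (contact force between crank and lift above 100 N).
It fails at once if the robot itself pushes on the lift with more than 15 N (contact force between any of the fingers, the arm and lift above 15 N).
It fails at once if a bystander is moved more than 30 mm (distance of any of beaker, wrench, screwdriver, beater, oil_bottle, screw_jar, parts_tray from where it was at the start of the episode above 0.03 m).
It also fails if it takes over 72 s, if anything falls off the work surface, if the arm or the gripper's body presses on something with over 40 N, if the wrist force passes 120 N, or if a joint passes its speed limit or range.

## Working session

There is one attempt and no reset: what is moved stays moved. The work goes in short steps, Python scripts to look and compute and a tool call to move; the robot and the scene stay as the last step left them, time stands still between calls to the robot, and variables do not carry over. Pictures are saved under pics/ and viewed, about 8 in all and at most 12, crops included, and the job is handed in when it is done.

Besides the shell and the picture viewer there is one more tool, called after "Request:" by a JSON object that holds its "method" and its "body". play_rows: Moves the arm, as the interface text tells. Its arguments: {"type":"object","properties":{"increments":{"type":"array"}},"required":["increments"]}

```bash
mkdir -p pics; cat > h.py <<'E'
import numpy as np, cv2
from plant import manip
def look(q,cam,kind='tip'):
    r=(manip.tip_of if kind=='tip' else manip.boxes_of)(q,cam)
    T=np.array(manip.get_calibration(cam)['T'])
    return [(round(d['p'],2),np.round(T[:3,:3]@np.array(d['xyz'])+T[:3,3],4).tolist()) for d in r]
def proj(p,cam):
    c=manip.get_calibration(cam);T=np.linalg.inv(np.array(c['T']));q=T[:3,:3]@np.array(p)+T[:3,3]
    s=q[:2]/q[2];s=s*(1+c['k1']*(s@s));return np.array([c['fx']*s[0]+c['cx'],c['fy']*s[1]+c['cy']])
def ray(uv,cam,z):
    c=manip.get_calibration(cam);T=np.array(c['T']);d=np.array([(uv[0]-c['cx'])/c['fx'],(uv[1]-c['cy'])/c['fy']]);s=d.copy()
    for _ in range(20): s=d/(1+c['k1']*(s@s))
    v=T[:3,:3]@np.array([s[0],s[1],1]);o=T[:3,3];return o+v*(z-o[2])/v[2]
E
python3 - <<'E'
from h import *
print(manip.state())
for n in('scene','top'):
    cv2.imwrite(f'pics/{n}0.png',manip.grab_frame(n)); print(n,manip.get_calibration(n))
    for q in('crank_boss','crank_handle','crank_socket','spindle_seat','spindle_tip','pointer','flag_tip','beaker','oil_bottle','screw_jar','parts_tray'): print(q,look(q,n))
E
```

```text
{'time': 0.0, 'joint_pos': array([ 1.21502012e+00,  5.33794076e-02,  1.61430881e+00, -3.22501028e-05,
        1.47596641e+00, -1.19010499e-01]), 'joint_vel': array([ 0.00032709,  0.00019147,  0.00097719, -0.00013767, -0.00106251,
       -0.00057199]), 'joint_efforts': array([ 9.65297513e-04, -3.93696713e+01, -3.70170307e+01,  7.19144373e-05,
        6.72749185e-03,  9.33512808e-06]), 'tool_pos': array([0.14651599, 0.6073105 , 0.40343981]), 'tool_rot': array([-2.26855820e-04,  1.18104940e-01,  9.93000584e-01, -1.00584521e-03]), 'contact_force': array([ 0.09373597,  0.01381536, -0.20725226]), 'ft_torque': array([-0.02861095, -0.09977964, -0.00524885]), 'gripper_width': 0.9989387835506169}
scene {'fx': 433.1244273655527, 'fy': 433.1244273655527, 'cx': 279.06292216690696, 'cy': 207.92908040679583, 'k1': -0.06908932930115234, 'T': array([[ 0.53504239,  0.72026107, -0.44153555,  1.0819872 ],
       [ 0.84479001, -0.4513635 ,  0.28740359, -0.31454692],
       [ 0.00771259, -0.52677792, -0.84996796,  1.05481685],
       [ 0.        ,  0.        ,  0.        ,  1.        ]])}
crank_boss [(0.8
[... 1235 characters left out ...]
0.66, [0.5078, -0.461, 0.0442]), (0.59, [0.3695, -0.3632, 0.0434])]
crank_handle [(0.75, [0.3821, -0.3134, 0.0586]), (0.7, [0.5075, -0.2527, 0.0797]), (0.55, [0.5754, -0.0682, 0.099])]
crank_socket [(0.65, [0.4886, -0.3087, 0.0038]), (0.63, [0.369, -0.3641, 0.0019]), (0.45, [0.5107, -0.4543, 0.0032])]
spindle_seat [(0.81, [0.5745, -0.0685, 0.0994])]
spindle_tip [(0.95, [0.5776, -0.069, 0.1325])]
pointer [(0.98, [0.5244, 0.2272, 0.1261])]
flag_tip [(0.37, [0.5321, 0.2289, 0.1429])]
beaker [(0.77, [0.6613, -0.3956, 0.0006])]
oil_bottle [(0.54, [0.6565, 0.3823, 0.0022])]
screw_jar [(0.78, [0.4278, 0.3786, -0.0012])]
parts_tray [(0.78, [0.5522, 0.5125, 0.0048]), (0.62, [0.6599, 0.3788, 0.0018])]
```

```bash
sleep 1; ls pics
```

```text
scene0.png
top0.png
```

View pics/scene0.png

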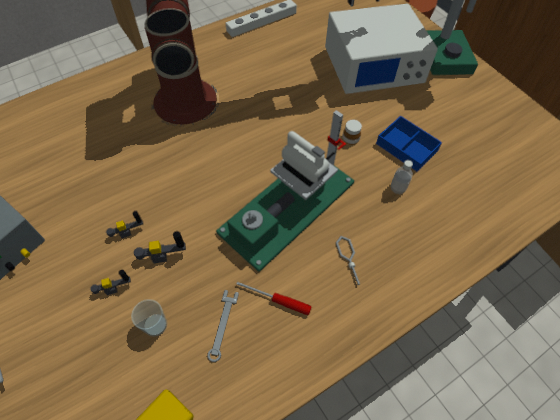

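View pics/top0.png

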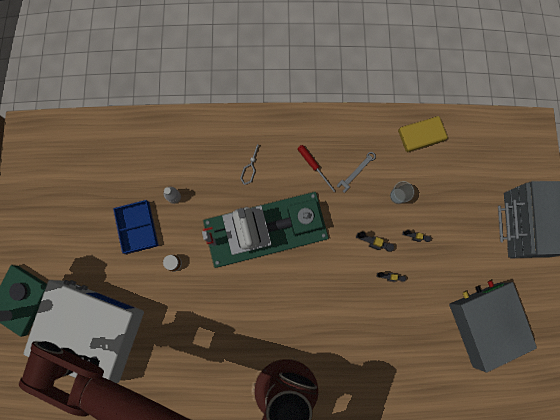

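```bash
python3 - <<'E'
from h import *
acc={}
for i in range(3):
  for n in('scene','top'):
    im=manip.grab_frame(n)
    for q,near in(('crank_boss',(.491,-.31)),('crank_handle',(.515,-.252)),('spindle_tip',(.576,-.068)),('spindle_seat',(.575,-.068))):
      for p,x in look(q,n):
        if np.hypot(x[0]-near[0],x[1]-near[1])<.03: acc.setdefault((q,n),[]).append(x);break
for k in sorted(acc): print(k,np.round(np.mean(acc[k],0),4),np.round(np.std(acc[k],0),4),len(acc[k]))
print(manip.state()['time'])
a=cv2.imread('pics/scene0.png');b=cv2.imread('pics/top0.png')
f=lambda im,x,y,w,h:cv2.resize(im[y:y+h,x:x+w],(400,300),interpolation=cv2.INTER_CUBIC)
cv2.imwrite('pics/z.png',np.vstack([np.hstack([f(a,120,220,80,60),f(a,215,190,80,60)]),np.hstack([f(b,340,212,80,60),f(b,265,185,80,60)])]))
E
```

```text
('crank_boss', 'scene') [ 0.4921 -0.3114  0.0559] [0.0009 0.001  0.0004] 3
('crank_boss', 'top') [ 0.4902 -0.3123  0.0576] [0.0014 0.0007 0.001 ] 3
('crank_handle', 'scene') [ 0.5191 -0.254   0.0718] [0.0005 0.0018 0.0006] 3
('crank_handle', 'top') [ 0.5095 -0.2516  0.0764] [0.001  0.     0.0008] 3
('spindle_seat', 'scene') [ 0.575  -0.0676  0.1015] [0.0005 0.0014 0.0012] 3
('spindle_seat', 'top') [ 0.5738 -0.0653  0.0999] [0.0005 0.0001 0.0009] 2
('spindle_tip', 'scene') [ 0.5765 -0.0678  0.1282] [0.0005 0.0014 0.0011] 3
('spindle_tip', 'top') [ 0.5779 -0.0671  0.1319] [0.0007 0.0004 0.0014] 3
2.7
```

View pics/z.png

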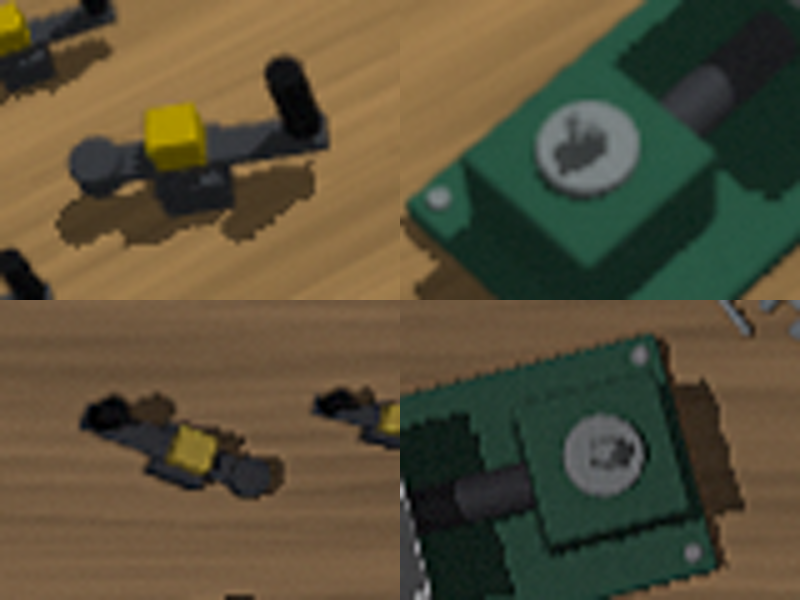

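The crops show the largest crank (scene ~(155,248), top ~(378,242)) with its handle towards the lift, and the spindle collar (scene ~(252.6,219.4), top ~(305.6,216)); the spindle's square angle isn't readable.

```bash
python3 - <<'E'
from h import *
p=lambda *a:print(np.round(ray(*a),4))
p((305.6,216),'top',.1);p((252.6,219.4),'scene',.1)
print('boss top');p((378.6,242),'top',.066);p((120+175/5,220+120/5),'scene',.068)
cw1=ray((390.2,247.2),'top',.038);h1=ray((361.4,234.5),'top',.10)
cw2=ray((120+98/5,220+160/5),'scene',.038);h2=ray((120+284/5,220+68/5),'scene',.104)
for c,h in((cw1,h1),(cw2,h2)): d=h-c;print(c,h,np.hypot(*d[:2]),np.degrees(np.arctan2(d[1],d[0])),c+d*45/110)
E
```

```text
[ 0.5725 -0.068   0.1   ]
[ 0.5792 -0.0673  0.1   ]
boss top
[ 0.4876 -0.3113  0.066 ]
[ 0.4926 -0.3078  0.068 ]
[ 0.47187438 -0.35656105  0.038     ] [ 0.50990994 -0.24826363  0.1       ] 0.1147825528802881 70.64801418723245 [ 0.48743438 -0.31225756  0.06336364]
[ 0.47478625 -0.35168099  0.038     ] [ 0.51620118 -0.24967539  0.104     ] 0.11009241455070258 67.90253126568513 [ 0.49172872 -0.30995143  0.065     ]
```

Request:
{"method": "play_rows", "body": {"increments": [{"offset": [-33.3,-21.6,-9.5],"twist": 0,"grip": 1},{"offset": [-66.6,-43.2,-19],"twist": 0,"grip": 1},{"offset": [-99.9,-64.8,-28.5],"twist": 0,"grip": 1},{"offset": [-133.2,-86.4,-38],"twist": 0,"grip": 1},{"offset": [-166.5,-108,-47.5],"twist": 0,"grip": 1}]}}

```text
time: 3.12
tool_pos: [0.2839, 0.462, 0.4528]
tool_rot: [0.0, 0.118, 0.993, 0.0]
contact_force: [0.2, 0.3, 0.6]
gripper_width: 0.998
```

Request:
{"method": "play_rows", "body": {"increments": [{"offset": [-33.3,-21.6,-9.5],"twist": 0,"grip": 1},{"offset": [-66.6,-43.2,-19],"twist": 0,"grip": 1},{"offset": [-99.9,-64.8,-28.5],"twist": 0,"grip": 1},{"offset": [-133.2,-86.4,-38],"twist": 0,"grip": 1},{"offset": [-166.5,-108,-47.5],"twist": 0,"grip": 1}]}}

```text
time: 3.53
tool_pos: [0.4205, 0.3177, 0.5005]
tool_rot: [0.0, 0.118, 0.993, 0.0]
contact_force: [0.5, 1.0, -0.2]
gripper_width: 1.006
```

Request:
{"method": "play_rows", "body": {"increments": [{"offset": [-13.6,-37.3,3.1],"twist": 0,"grip": 1},{"offset": [-27.2,-74.6,6.2],"twist": 0,"grip": 1},{"offset": [-40.8,-111.9,9.3],"twist": 0,"grip": 1},{"offset": [-54.4,-149.2,12.4],"twist": 0,"grip": 1}]}}

```text
time: 3.87
tool_pos: [0.4374, 0.1599, 0.4874]
tool_rot: [0.0, 0.118, 0.993, 0.0]
contact_force: [1.3, -0.4, 1.0]
gripper_width: 0.998
```

Request:
{"method": "play_rows", "body": {"increments": [{"offset": [-13.6,-37.3,3.1],"twist": 0,"grip": 1},{"offset": [-27.2,-74.6,6.2],"twist": 0,"grip": 1},{"offset": [-40.8,-111.9,9.3],"twist": 0,"grip": 1},{"offset": [-54.4,-149.2,12.4],"twist": 0,"grip": 1}]}}

```text
time: 4.2
tool_pos: [0.455, 0.002, 0.4751]
tool_rot: [0.001, 0.118, 0.993, 0.0]
contact_force: [0.7, -0.4, -0.4]
gripper_width: 1.001
```

Request:
{"method": "play_rows", "body": {"increments": [{"offset": [-13.6,-37.3,3.1],"twist": 0,"grip": 1},{"offset": [-27.2,-74.6,6.2],"twist": 0,"grip": 1},{"offset": [-40.8,-111.9,9.3],"twist": 0,"grip": 1},{"offset": [-54.4,-149.2,12.4],"twist": 0,"grip": 1}]}}

```text
time: 4.53
tool_pos: [0.4729, -0.156, 0.4627]
tool_rot: [0.001, 0.118, 0.993, -0.0]
contact_force: [0.5, 1.2, 0.1]
gripper_width: 1.001
```

Request:
{"method": "play_rows", "body": {"increments": [{"offset": [-13.6,-37.3,3.1],"twist": 0,"grip": 1},{"offset": [-27.2,-74.6,6.2],"twist": 0,"grip": 1},{"offset": [-40.8,-111.9,9.3],"twist": 0,"grip": 1},{"offset": [-54.4,-149.2,12.4],"twist": 0,"grip": 1}]}}

```text
time: 4.87
tool_pos: [0.4909, -0.3138, 0.45]
tool_rot: [0.0, 0.118, 0.993, -0.0]
contact_force: [0.3, 0.9, -0.5]
gripper_width: 0.998
```

Request:
{"method": "play_rows", "body": {"increments": [{"offset": [0,0,10],"twist": 0.1133,"grip": 1},{"offset": [0,0,20],"twist": 0.2267,"grip": 1},{"offset": [0,0,30],"twist": 0.34,"grip": 1},{"offset": [0,0,40],"twist": 0.4533,"grip": 1},{"offset": [0,0,50],"twist": 0.5667,"grip": 1}]}}

```text
time: 5.28
tool_pos: [0.4911, -0.312, 0.3996]
tool_rot: [-0.0, 0.394, 0.919, 0.0]
contact_force: [-0.0, -0.2, 0.1]
gripper_width: 1.0
```

Request:
{"method": "play_rows", "body": {"increments": [{"offset": [0,0,10],"twist": 0.1133,"grip": 1},{"offset": [0,0,20],"twist": 0.2267,"grip": 1},{"offset": [0,0,30],"twist": 0.34,"grip": 1},{"offset": [0,0,40],"twist": 0.4533,"grip": 1},{"offset": [0,0,50],"twist": 0.5667,"grip": 1}]}}

```text
time: 5.7
tool_pos: [0.4912, -0.3117, 0.3497]
tool_rot: [0.0, 0.635, 0.773, -0.0]
contact_force: [0.1, -0.2, -0.2]
gripper_width: 0.997
```

Request:
{"method": "play_rows", "body": {"increments": [{"offset": [0,0,10],"twist": 0.1133,"grip": 1},{"offset": [0,0,20],"twist": 0.2267,"grip": 1},{"offset": [0,0,30],"twist": 0.34,"grip": 1},{"offset": [0,0,40],"twist": 0.4533,"grip": 1},{"offset": [0,0,50],"twist": 0.5667,"grip": 1}]}}

```text
time: 6.12
tool_pos: [0.4912, -0.3117, 0.2997]
tool_rot: [0.0, 0.826, 0.564, 0.0]
contact_force: [0.9, 0.8, 0.0]
gripper_width: 1.004
```

Request:
{"method": "play_rows", "body": {"increments": [{"offset": [0,0,25],"twist": 0,"grip": 1},{"offset": [0,0,50],"twist": 0,"grip": 1},{"offset": [0,0,70],"twist": 0,"grip": 1},{"offset": [0,0,82],"twist": 0,"grip": 1},{"offset": [0,0,87],"twist": 0,"grip": 1}]}}

```text
time: 6.53
tool_pos: [0.4904, -0.3112, 0.2106]
tool_rot: [-0.002, 0.824, 0.567, -0.001]
contact_force: [0.1, -0.6, -1.0]
gripper_width: 0.997
```

Request:
{"method": "play_rows", "body": {"increments": [{"offset": [0,0,0],"twist": 0,"grip": 0.55},{"offset": [0,0,0],"twist": 0,"grip": 0.4},{"offset": [0,0,0],"twist": 0,"grip": 0.25},{"offset": [0,0,0],"twist": 0,"grip": 0.15},{"offset": [0,0,0],"twist": 0,"grip": 0}]}}

```text
time: 6.95
tool_pos: [0.4916, -0.3121, 0.2145]
tool_rot: [0.001, 0.824, 0.567, 0.0]
contact_force: [-0.8, 1.2, 0.6]
gripper_width: 0.299
```

Request:
{"method": "play_rows", "body": {"increments": [{"offset": [0,0,0],"twist": 0,"grip": 0},{"offset": [0,0,0],"twist": 0,"grip": 0},{"offset": [0,0,0],"twist": 0,"grip": 0},{"offset": [0,0,0],"twist": 0,"grip": 0},{"offset": [0,0,0],"twist": 0,"grip": 0}]}}

```text
time: 7.37
tool_pos: [0.4918, -0.3122, 0.2146]
tool_rot: [0.001, 0.824, 0.567, 0.0]
contact_force: [0.7, -0.1, 6.0]
gripper_width: 0.273
```

Request:
{"method": "play_rows", "body": {"increments": [{"offset": [0,0,-10],"twist": 0,"grip": 0},{"offset": [0,0,-40],"twist": 0,"grip": 0},{"offset": [0,0,-80],"twist": 0,"grip": 0},{"offset": [0,0,-120],"twist": 0,"grip": 0},{"offset": [0,0,-160],"twist": 0,"grip": 0}]}}

```text
time: 7.78
tool_pos: [0.4903, -0.311, 0.3729]
tool_rot: [-0.002, 0.824, 0.567, -0.001]
contact_force: [2.5, -0.6, -4.0]
gripper_width: 0.275
```

Request:
{"method": "play_rows", "body": {"increments": [{"offset": [0,0,0],"twist": 0,"grip": 0},{"offset": [0,0,0],"twist": 0,"grip": 0}]}}

```text
time: 7.95
tool_pos: [0.4914, -0.3119, 0.3761]
tool_rot: [0.002, 0.824, 0.567, 0.001]
contact_force: [-0.1, 0.5, -4.8]
gripper_width: 0.271
```

```bash
python3 - <<'E'
from h import *
st=manip.state();print(st['tool_pos'],st['tool_rot'],st['contact_force'],st['ft_torque'],st['gripper_width'])
for n in('scene','top'):
    im=manip.grab_frame(n);cv2.imwrite(f'pics/{n}1.png',im)
    for q in('crank_boss','crank_handle','crank_socket','spindle_tip'): print(n,q,look(q,n))
u=proj([.49,-.31,.2],'scene').astype(int);print(u)
a=cv2.imread('pics/scene1.png');x,y=max(u[0]-60,0),max(u[1]-45,0)
cv2.imwrite('pics/z1.png',cv2.resize(a[y:y+90,x:x+120],(640,480),interpolation=cv2.INTER_CUBIC));print(x,y)
E
```

```text
[ 0.49138571 -0.31190652  0.37606323] [2.34245289e-03 8.23993170e-01 5.66594561e-01 6.10524266e-04] [-0.1047908   0.52340538 -4.79998643] [0.00639913 0.01640725 0.00436729] 0.2711723835472509
scene crank_boss [(0.82, [0.4909, -0.3104, 0.2167]), (0.6, [0.5111, -0.4566, 0.0364]), (0.56, [0.3732, -0.3642, 0.0381]), (0.23, [0.6582, 0.3811, 0.001])]
scene crank_handle [(0.92, [0.5257, -0.412, 0.0549]), (0.81, [0.5175, -0.2528, 0.2336]), (0.5, [0.3848, -0.3148, 0.0591])]
scene crank_socket [(0.91, [0.491, -0.3105, 0.1636]), (0.83, [0.5095, -0.4532, 0.0057]), (0.54, [0.3712, -0.3648, 0.0001])]
scene spindle_tip [(0.65, [0.5775, -0.0652, 0.1248]), (0.46, [0.5608, 0.506, 0.0015])]
top crank_boss [(0.66, [0.4858, -0.3066, 0.21]), (0.27, [0.7504, -0.1172, 0.0019])]
top crank_handle [(0.47, [0.5055, -0.2481, 0.2338])]
top crank_socket [(0.57, [0.4879, -0.3102, 0.1569])]
top spindle_tip [(0.78, [0.5794, -0.0654, 0.1313])]
[140 217]
80 172
```

View pics/z1.png

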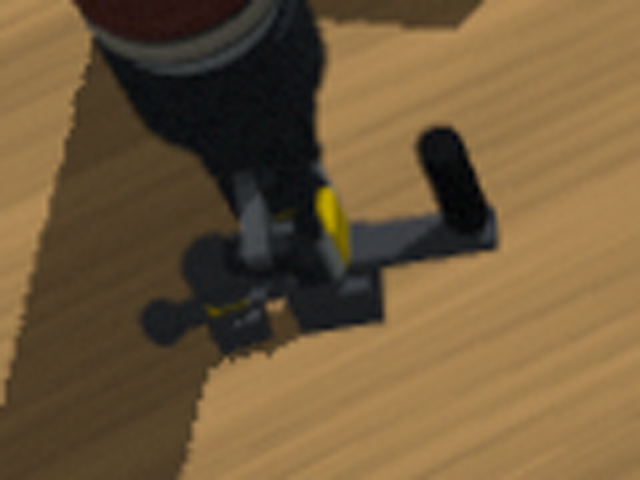

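The crank hangs level in the jaws (boss held between pads, handle at crop ~(455,180), hub at ~(335,300)). Now carrying it over the spindle.

Request:
{"method": "play_rows", "body": {"increments": [{"offset": [20,-0.5,0],"twist": 0,"grip": 0},{"offset": [50,-1.3,0],"twist": 0,"grip": 0},{"offset": [82,-2.1,0],"twist": 0,"grip": 0},{"offset": [114,-2.9,0],"twist": 0,"grip": 0},{"offset": [146,-3.7,0],"twist": 0,"grip": 0}]}}

```text
time: 8.87
tool_pos: [0.5402, -0.1729, 0.3731]
tool_rot: [0.0, 0.824, 0.566, 0.0]
contact_force: [0.4, -1.0, -4.4]
gripper_width: 0.268
```

Request:
{"method": "play_rows", "body": {"increments": [{"offset": [32,-0.8,0],"twist": 0,"grip": 0},{"offset": [64,-1.6,0],"twist": 0,"grip": 0},{"offset": [92,-2.3,5],"twist": 0,"grip": 0},{"offset": [108,-2.7,15],"twist": 0,"grip": 0},{"offset": [112.6,-2.8,22],"twist": 0,"grip": 0}]}}

```text
time: 9.28
tool_pos: [0.5782, -0.0654, 0.3506]
tool_rot: [-0.0, 0.823, 0.568, 0.0]
contact_force: [-0.1, -0.2, -4.3]
gripper_width: 0.269
```

Request:
{"method": "play_rows", "body": {"increments": [{"offset": [0,0,0],"twist": 0,"grip": 0},{"offset": [0,0,0],"twist": 0,"grip": 0},{"offset": [0,0,0],"twist": 0,"grip": 0}]}}

```text
time: 9.53
tool_pos: [0.5776, -0.0689, 0.3514]
tool_rot: [0.0, 0.824, 0.566, -0.0]
contact_force: [-0.2, 0.2, -4.3]
gripper_width: 0.268
```

```bash
python3 - <<'E'
from h import *
st=manip.state();print(st['tool_pos'],st['tool_rot'],st['contact_force'],st['ft_torque'],st['gripper_width'])
for i in range(2):
  for n in('scene','top'):
    im=manip.grab_frame(n)
    if i==0: cv2.imwrite(f'pics/{n}2.png',im)
    for q in('crank_socket','crank_boss','crank_handle','spindle_tip','spindle_seat'): print(n,q,[x for x in look(q,n) if np.hypot(x[1][0]-.577,x[1][1]+.067)<.1])
a=cv2.imread('pics/scene2.png');b=cv2.imread('pics/top2.png')
f=lambda im,x,y,w,h:cv2.resize(im[y:y+h,x:x+w],(400,400),interpolation=cv2.INTER_CUBIC)
cv2.imwrite('pics/z2.png',np.hstack([f(a,205,160,80,80),f(b,265,175,80,80)]))
E
```

```text
[ 0.57759794 -0.06889986  0.35136413] [ 2.56141724e-04  8.24307097e-01  5.66142857e-01 -1.03624162e-04] [-0.22418723  0.15602845 -4.28132022] [-0.06612032  0.00290347  0.00436184] 0.2677386282168331
scene crank_socket [(0.72, [0.5776, -0.0669, 0.139])]
scene crank_boss [(0.6, [0.5808, -0.0676, 0.1906])]
scene crank_handle [(0.82, [0.6029, -0.0098, 0.2094])]
scene spindle_tip [(0.71, [0.5747, -0.0669, 0.1285])]
scene spindle_seat [(0.57, [0.5757, -0.0701, 0.1007])]
top crank_socket [(0.72, [0.5729, -0.0675, 0.1385])]
top crank_boss [(0.56, [0.5769, -0.0659, 0.1929])]
top crank_handle [(0.53, [0.5955, -0.0086, 0.213]), (0.16, [0.5786, -0.0669, 0.1318])]
top spindle_tip [(0.92, [0.5759, -0.0662, 0.1305])]
top spindle_seat []
scene crank_socket [(0.65, [0.5776, -0.064, 0.1396])]
scene crank_boss []
scene crank_handle [(0.83, [0.6007, -0.0076, 0.2096])]
scene spindle_tip [(0.78, [0.5764, -0.0652, 0.1235])]
scene spindle_seat [(0.97, [0.5767, -0.0667, 0.1016])]
top crank_socket [(0.48, [0.5763, -0.0617, 0.1399])]
top crank_boss [(0.51, [0.5752, -0.0675, 0.1927])]
top crank_handle []
top spindle_tip []
top spindle_seat [(0.88, [0.575, -0.0652, 0.0966])]
```

View pics/z2.png

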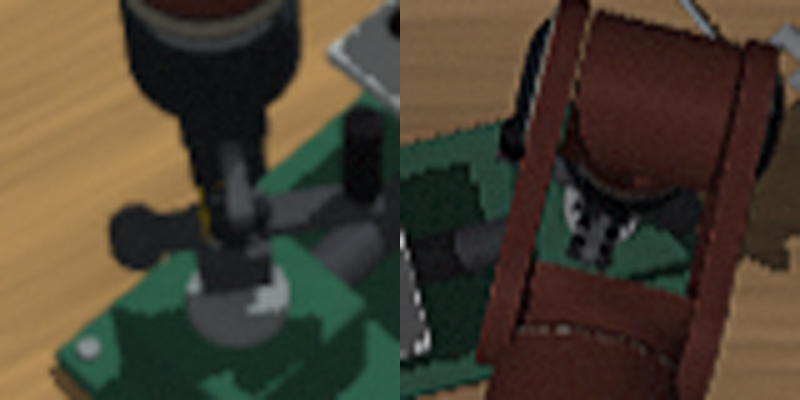

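Request:
{"method": "play_rows", "body": {"increments": [{"offset": [0,0,2.5],"twist": 0,"grip": 0},{"offset": [0,0,5],"twist": 0,"grip": 0},{"offset": [0,0,7.5],"twist": 0,"grip": 0}]}}

```text
time: 10.98
tool_pos: [0.5776, -0.0679, 0.3432]
tool_rot: [-0.0, 0.824, 0.567, -0.0]
contact_force: [0.0, -0.6, -2.7]
gripper_width: 0.265
```

Request:
{"method": "play_rows", "body": {"increments": [{"offset": [0,0,1],"twist": 0,"grip": 0},{"offset": [0,0,2],"twist": 0,"grip": 0}]}}

```text
time: 11.15
tool_pos: [0.5776, -0.0679, 0.3411]
tool_rot: [-0.0, 0.824, 0.567, -0.0]
contact_force: [-0.8, -0.0, -4.4]
gripper_width: 0.271
```

Request:
{"method": "play_rows", "body": {"increments": [{"offset": [0,0,1],"twist": 0,"grip": 0},{"offset": [0,0,2],"twist": 0,"grip": 0}]}}

```text
time: 11.32
tool_pos: [0.5777, -0.0679, 0.3395]
tool_rot: [0.0, 0.824, 0.567, 0.0]
contact_force: [0.2, -0.4, -3.9]
gripper_width: 0.265
```

Request:
{"method": "play_rows", "body": {"increments": [{"offset": [0,0,1],"twist": 0,"grip": 0},{"offset": [0,0,2],"twist": 0,"grip": 0}]}}

```text
time: 11.48
tool_pos: [0.5777, -0.0679, 0.3376]
tool_rot: [0.0, 0.824, 0.567, 0.0]
contact_force: [0.2, -0.1, -3.5]
gripper_width: 0.269
```

Request:
{"method": "play_rows", "body": {"increments": [{"offset": [0,0,1],"twist": 0,"grip": 0},{"offset": [0,0,2],"twist": 0,"grip": 0}]}}

```text
time: 11.65
tool_pos: [0.5778, -0.068, 0.3362]
tool_rot: [0.0, 0.824, 0.567, 0.0]
contact_force: [-0.8, 0.8, 1.8]
gripper_width: 0.271
```

Request:
{"method": "play_rows", "body": {"increments": [{"offset": [0,0,-2],"twist": 0,"grip": 0},{"offset": [1.5,0,-2],"twist": 0,"grip": 0},{"offset": [3,0,-2],"twist": 0,"grip": 0},{"offset": [4,0,-2],"twist": 0,"grip": 0}]}}

```text
time: 11.98
tool_pos: [0.579, -0.0648, 0.3378]
tool_rot: [0.001, 0.824, 0.567, -0.001]
contact_force: [-2.5, -6.6, -2.2]
gripper_width: 0.271
```

Request:
{"method": "play_rows", "body": {"increments": [{"offset": [-2,0,0],"twist": 0,"grip": 0},{"offset": [-4,0,0],"twist": 0,"grip": 0},{"offset": [-6,0,0],"twist": 0,"grip": 0},{"offset": [-8,0,0],"twist": 0,"grip": 0}]}}

```text
time: 12.32
tool_pos: [0.5763, -0.0712, 0.3373]
tool_rot: [-0.001, 0.824, 0.567, 0.001]
contact_force: [3.3, 5.6, -4.6]
gripper_width: 0.27
```

Request:
{"method": "play_rows", "body": {"increments": [{"offset": [2,0,0],"twist": 0,"grip": 0},{"offset": [4,0,0],"twist": 0,"grip": 0},{"offset": [4,1.5,0],"twist": 0,"grip": 0},{"offset": [4,3,0],"twist": 0,"grip": 0},{"offset": [4,4,0],"twist": 0,"grip": 0}]}}

```text
time: 12.73
tool_pos: [0.5806, -0.0688, 0.3371]
tool_rot: [-0.003, 0.824, 0.567, -0.002]
contact_force: [-8.6, 4.1, 0.7]
gripper_width: 0.268
```

Request:
{"method": "play_rows", "body": {"increments": [{"offset": [0,-2,0],"twist": 0,"grip": 0},{"offset": [0,-4,0],"twist": 0,"grip": 0},{"offset": [0,-6,0],"twist": 0,"grip": 0},{"offset": [0,-8,0],"twist": 0,"grip": 0}]}}

```text
time: 13.07
tool_pos: [0.5741, -0.0667, 0.3378]
tool_rot: [0.001, 0.824, 0.567, 0.0]
contact_force: [3.7, -1.4, -4.9]
gripper_width: 0.27
```

Request:
{"method": "play_rows", "body": {"increments": [{"offset": [0,2,0],"twist": 0,"grip": 0},{"offset": [0,3.1,0],"twist": 0,"grip": 0},{"offset": [0,3.1,2],"twist": 0,"grip": 0},{"offset": [0,3.1,3],"twist": 0,"grip": 0}]}}

```text
time: 13.4
tool_pos: [0.5773, -0.0678, 0.3359]
tool_rot: [0.001, 0.824, 0.567, 0.001]
contact_force: [-1.3, -1.0, 4.1]
gripper_width: 0.273
```

Request:
{"method": "play_rows", "body": {"increments": [{"offset": [0,0,0],"twist": 0.07,"grip": 0},{"offset": [0,0,0],"twist": 0.14,"grip": 0}]}}

```text
time: 13.57
tool_pos: [0.5772, -0.068, 0.3361]
tool_rot: [0.001, 0.862, 0.506, 0.0]
contact_force: [-2.3, -0.8, 2.4]
gripper_width: 0.268
```

Request:
{"method": "play_rows", "body": {"increments": [{"offset": [0,0,0],"twist": 0.07,"grip": 0},{"offset": [0,0,0],"twist": 0.14,"grip": 0}]}}

```text
time: 13.73
tool_pos: [0.5771, -0.068, 0.3363]
tool_rot: [0.001, 0.896, 0.445, -0.0]
contact_force: [-2.7, -0.3, 2.9]
gripper_width: 0.272
```

Request:
{"method": "play_rows", "body": {"increments": [{"offset": [0,0,0],"twist": 0.07,"grip": 0},{"offset": [0,0,0],"twist": 0.14,"grip": 0}]}}

```text
time: 13.9
tool_pos: [0.577, -0.0679, 0.3363]
tool_rot: [0.001, 0.925, 0.381, -0.0]
contact_force: [-3.6, -0.5, 4.2]
gripper_width: 0.268
```

Request:
{"method": "play_rows", "body": {"increments": [{"offset": [0,0,0],"twist": 0.07,"grip": 0},{"offset": [0,0,0],"twist": 0.14,"grip": 0}]}}

```text
time: 14.07
tool_pos: [0.5769, -0.0678, 0.3363]
tool_rot: [0.0, 0.949, 0.315, -0.0]
contact_force: [-4.4, 0.0, 4.4]
gripper_width: 0.27
```

Request:
{"method": "play_rows", "body": {"increments": [{"offset": [0,0,0],"twist": 0.07,"grip": 0},{"offset": [0,0,0],"twist": 0.14,"grip": 0}]}}

```text
time: 14.23
tool_pos: [0.577, -0.0678, 0.3363]
tool_rot: [0.0, 0.969, 0.248, -0.0]
contact_force: [-3.3, 0.4, 5.1]
gripper_width: 0.27
```

Request:
{"method": "play_rows", "body": {"increments": [{"offset": [0,0,0],"twist": 0.07,"grip": 0},{"offset": [0,0,0],"twist": 0.14,"grip": 0}]}}

```text
time: 14.4
tool_pos: [0.577, -0.0678, 0.3364]
tool_rot: [0.0, 0.984, 0.18, 0.0]
contact_force: [-2.2, 0.1, 4.2]
gripper_width: 0.272
```

Request:
{"method": "play_rows", "body": {"increments": [{"offset": [-0.5,-0.2,0],"twist": 0,"grip": 0},{"offset": [-0.9,-0.3,0],"twist": 0.07,"grip": 0}]}}

```text
time: 14.57
tool_pos: [0.5764, -0.0678, 0.3363]
tool_rot: [0.001, 0.989, 0.147, 0.001]
contact_force: [-0.5, 0.2, 4.3]
gripper_width: 0.27
```

Request:
{"method": "play_rows", "body": {"increments": [{"offset": [0,0,0],"twist": 0.07,"grip": 0},{"offset": [0,0,0],"twist": 0.14,"grip": 0}]}}

```text
time: 14.73
tool_pos: [0.5764, -0.0679, 0.3362]
tool_rot: [0.001, 0.997, 0.077, 0.001]
contact_force: [-0.5, -0.3, 3.9]
gripper_width: 0.27
```

Request:
{"method": "play_rows", "body": {"increments": [{"offset": [0,0,0],"twist": 0.07,"grip": 0},{"offset": [0,0,0],"twist": 0.14,"grip": 0}]}}

```text
time: 14.9
tool_pos: [0.5763, -0.068, 0.336]
tool_rot: [0.001, 1.0, 0.007, 0.001]
contact_force: [-0.4, -1.5, 2.8]
gripper_width: 0.265
```

Request:
{"method": "play_rows", "body": {"increments": [{"offset": [0,0,0],"twist": 0.07,"grip": 0},{"offset": [0,0,0],"twist": 0.14,"grip": 0}]}}

```text
time: 15.07
tool_pos: [0.576, -0.0678, 0.3347]
tool_rot: [0.0, 0.998, -0.063, 0.0]
contact_force: [-0.3, -0.3, -4.1]
gripper_width: 0.269
```

Request:
{"method": "play_rows", "body": {"increments": [{"offset": [0,0,0],"twist": 0.07,"grip": 0},{"offset": [0,0,0],"twist": 0.14,"grip": 0}]}}

```text
time: 15.23
tool_pos: [0.5757, -0.0676, 0.3337]
tool_rot: [-0.0, 0.991, -0.133, -0.0]
contact_force: [0.9, 0.9, -4.7]
gripper_width: 0.27
```

Request:
{"method": "play_rows", "body": {"increments": [{"offset": [0,0,1],"twist": -0.03,"grip": 0},{"offset": [0,0,3],"twist": -0.06,"grip": 0}]}}

```text
time: 15.4
tool_pos: [0.5758, -0.0676, 0.3309]
tool_rot: [-0.0, 0.995, -0.101, -0.0]
contact_force: [1.8, -0.6, -3.5]
gripper_width: 0.273
```

Request:
{"method": "play_rows", "body": {"increments": [{"offset": [0,0,2],"twist": 0,"grip": 0},{"offset": [0,0,4],"twist": 0,"grip": 0}]}}

```text
time: 15.57
tool_pos: [0.5757, -0.0676, 0.3266]
tool_rot: [-0.0, 0.995, -0.102, -0.0]
contact_force: [-0.9, 0.4, -3.3]
gripper_width: 0.271
```

Request:
{"method": "play_rows", "body": {"increments": [{"offset": [0,0,2],"twist": 0,"grip": 0},{"offset": [0,0,4],"twist": 0,"grip": 0}]}}

```text
time: 15.73
tool_pos: [0.5758, -0.0677, 0.323]
tool_rot: [-0.0, 0.995, -0.102, -0.0]
contact_force: [-0.8, 0.1, -3.6]
gripper_width: 0.269
```

Request:
{"method": "play_rows", "body": {"increments": [{"offset": [0,0,2],"twist": 0,"grip": 0},{"offset": [0,0,4],"twist": 0,"grip": 0}]}}

```text
time: 15.9
tool_pos: [0.5759, -0.0677, 0.3193]
tool_rot: [-0.0, 0.995, -0.102, -0.0]
contact_force: [0.1, 1.1, -4.2]
gripper_width: 0.265
```

Request:
{"method": "play_rows", "body": {"increments": [{"offset": [0,0,1],"twist": 0,"grip": 0},{"offset": [0,0,2.5],"twist": 0,"grip": 0}]}}

```text
time: 16.07
tool_pos: [0.5759, -0.0677, 0.3171]
tool_rot: [0.0, 0.995, -0.102, 0.0]
contact_force: [-0.9, 0.3, -3.1]
gripper_width: 0.268
```

Request:
{"method": "play_rows", "body": {"increments": [{"offset": [0,0,1.5],"twist": 0,"grip": 0},{"offset": [0,0,2.5],"twist": 0,"grip": 0}]}}

```text
time: 16.23
tool_pos: [0.5759, -0.0677, 0.3146]
tool_rot: [0.0, 0.995, -0.102, 0.0]
contact_force: [-1.3, 1.1, -1.6]
gripper_width: 0.272
```

Request:
{"method": "play_rows", "body": {"increments": [{"offset": [0,0,1],"twist": 0,"grip": 0},{"offset": [0,0,1.5],"twist": 0,"grip": 0}]}}

```text
time: 16.4
tool_pos: [0.5761, -0.0677, 0.3146]
tool_rot: [0.0, 0.995, -0.102, 0.0]
contact_force: [-4.9, 1.5, 7.7]
gripper_width: 0.271
```

Request:
{"method": "play_rows", "body": {"increments": [{"offset": [0,0,-1.5],"twist": 0,"grip": 0},{"offset": [0,0,-1.5],"twist": 0,"grip": 0.4},{"offset": [0,0,-1.5],"twist": 0,"grip": 0.5},{"offset": [0,0,-1.5],"twist": 0,"grip": 0.5},{"offset": [0,0,-3],"twist": 0,"grip": 0.5}]}}

```text
time: 16.82
tool_pos: [0.5759, -0.0677, 0.3161]
tool_rot: [0.0, 0.995, -0.103, 0.0]
contact_force: [0.7, -1.0, 0.0]
gripper_width: 0.502
```

Request:
{"method": "play_rows", "body": {"increments": [{"offset": [0,0,-15],"twist": 0,"grip": 0.5},{"offset": [0,0,-45],"twist": 0,"grip": 0.5},{"offset": [10,0,-75],"twist": 0,"grip": 0.5},{"offset": [40,0,-78],"twist": 0,"grip": 0.5},{"offset": [65,0,-78],"twist": 0,"grip": 0.5}]}}

```text
time: 17.23
tool_pos: [0.641, -0.0812, 0.399]
tool_rot: [0.001, 0.995, -0.102, 0.004]
contact_force: [-0.7, 0.1, -0.4]
gripper_width: 0.497
```

```bash
cat > m.py <<'E'
from h import *
def meas(k,qs):
  for n in('scene','top'):
    R={q:[] for q in qs}
    for i in range(k):
      im=manip.grab_frame(n)
      for q,near in qs.items():
        for p,x in look(q,n):
          if np.hypot(x[0]-near[0],x[1]-near[1])<.03: R[q].append(x);break
    for q in qs:
      if R[q]: print(n,q,np.round(np.median(R[q],0),4),np.round(np.array(R[q])[:,2]*1000,1))
  return im
E
python3 - <<'E'
from m import *
st=manip.state();print(st['time'],st['tool_pos'],st['tool_rot'],st['contact_force'],st['gripper_width'])
meas(4,{'pointer':(.524,.227),'flag_tip':(.533,.227)})
meas(1,{'crank_socket':(.576,-.0677),'crank_handle':(.6395,-.0809)})
a=manip.grab_frame('scene');b=manip.grab_frame('top');cv2.imwrite('pics/scene3.png',a);cv2.imwrite('pics/top3.png',b)
u=proj([.528,.227,.135],'scene');v=proj([.528,.227,.135],'top');print(u,v)
f=lambda im,c,w:cv2.resize(im[int(c[1])-w:int(c[1])+w,int(c[0])-w:int(c[0])+w],(400,400),interpolation=cv2.INTER_CUBIC)
cv2.imwrite('pics/z3.png',np.hstack([f(a,u,25),f(a,(252,215),50)]))
E
```

```text
17.2333 [ 0.64096435 -0.081182    0.39895096] [ 6.10099351e-04  9.94731104e-01 -1.02436684e-01  4.04776928e-03] [-0.69125601  0.13466306 -0.43159773] 0.49720012459242746
scene pointer [0.5241 0.2241 0.1216] [123.7 121.6 120.6]
scene flag_tip [0.5355 0.2268 0.1465] [143.9 146.5 147.3]
top pointer [0.5241 0.227  0.1246] [123.9 125.7 124.  125.1]
top flag_tip [0.5302 0.2295 0.142 ] [142.  141.8 143. ]
scene crank_socket [ 0.5772 -0.0676  0.102 ] [102.]
scene crank_handle [ 0.6431 -0.0841  0.1711] [171.1]
top crank_handle [ 0.6371 -0.0796  0.1754] [175.4]
[335.35138883 149.84291937] [213.18545994 229.37746646]
```

View pics/z3.png

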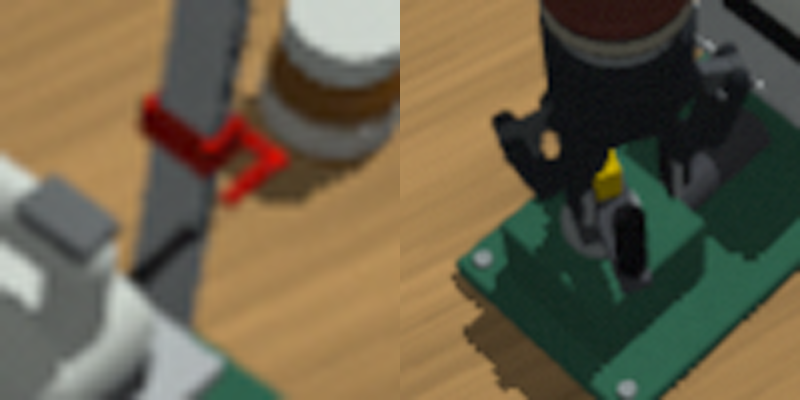

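Crop: the pointer tip is at about (334,153) in the scene picture, the red flag tip at about (339,149), and the crank is seated on the collar. Now gripping the handle.

Request:
{"method": "play_rows", "body": {"increments": [{"offset": [0,0,20],"twist": 0,"grip": 0.5},{"offset": [0,0,40],"twist": 0,"grip": 0.5},{"offset": [0,0,58],"twist": 0,"grip": 0.5},{"offset": [0,0,66],"twist": 0,"grip": 0.5},{"offset": [0,0,66],"twist": 0,"grip": 0.5}]}}

```text
time: 19.25
tool_pos: [0.6387, -0.0808, 0.3251]
tool_rot: [-0.0, 0.995, -0.103, -0.003]
contact_force: [0.4, 0.5, -0.9]
gripper_width: 0.5
```

Request:
{"method": "play_rows", "body": {"increments": [{"offset": [0,0,0],"twist": 0,"grip": 0.3},{"offset": [0,0,0],"twist": 0,"grip": 0.1},{"offset": [0,0,0],"twist": 0,"grip": 0},{"offset": [0,0,0],"twist": 0,"grip": 0},{"offset": [0,0,0],"twist": 0,"grip": 0}]}}

```text
time: 19.67
tool_pos: [0.64, -0.081, 0.3298]
tool_rot: [0.0, 0.995, -0.102, 0.001]
contact_force: [0.4, -0.2, 1.4]
gripper_width: 0.211
```

```bash
python3 - <<'E'
from h import *
st=manip.state();print(st['time'],st['tool_pos'],st['tool_rot'],st['contact_force'],st['gripper_width'])
# circle offsets, tool frame at grip (x_t = crank radial, y_t = clockwise side?); clockwise angle a
q=st['tool_rot'];from scipy.spatial.transform import Rotation as R
M=R.from_quat([q[1],q[2],q[3],q[0]]).as_matrix();print(M.round(3))
a=np.radians(12)*np.arange(0,46)
P=np.c_[65*(np.cos(a)-1),65*np.sin(a)]
for k in range(0,45,5): print([[round(float(v),1) for v in P[k+j]-P[k]] for j in range(1,6)])
E
```

```text
19.6667 [ 0.63999163 -0.08103555  0.32979091] [ 1.89024491e-04  9.94735121e-01 -1.02468751e-01  1.46925513e-03] [ 0.35399519 -0.17039649  1.4207446 ] 0.2107764947563061
[[ 0.979 -0.204  0.003]
 [-0.204 -0.979 -0.001]
 [ 0.003  0.    -1.   ]]
[[-1.4, 13.5], [-5.6, 26.4], [-12.4, 38.2], [-21.5, 48.3], [-32.5, 56.3]]
[[-12.4, 5.5], [-25.7, 8.4], [-39.3, 8.4], [-52.6, 5.5], [-65.0, -0.0]]
[[-11.0, -8.0], [-20.1, -18.1], [-26.9, -29.9], [-31.1, -42.8], [-32.5, -56.3]]
[[1.4, -13.5], [5.6, -26.4], [12.4, -38.2], [21.5, -48.3], [32.5, -56.3]]
[[12.4, -5.5], [25.7, -8.4], [39.3, -8.4], [52.6, -5.5], [65.0, 0.0]]
[[11.0, 8.0], [20.1, 18.1], [26.9, 29.9], [31.1, 42.8], [32.5, 56.3]]
[[-1.4, 13.5], [-5.6, 26.4], [-12.4, 38.2], [-21.5, 48.3], [-32.5, 56.3]]
[[-12.4, 5.5], [-25.7, 8.4], [-39.3, 8.4], [-52.6, 5.5], [-65.0, -0.0]]
[[-11.0, -8.0], [-20.1, -18.1], [-26.9, -29.9], [-31.1, -42.8], [-32.5, -56.3]]
```

Request:
{"method": "play_rows", "body": {"increments": [{"offset": [-1.4,13.5,0],"twist": 0,"grip": 0},{"offset": [-5.6,26.4,0],"twist": 0,"grip": 0},{"offset": [-12.4,38.2,0],"twist": 0,"grip": 0},{"offset": [-21.5,48.3,0],"twist": 0,"grip": 0},{"offset": [-32.5,56.3,0],"twist": 0,"grip": 0}]}}

```text
time: 20.08
tool_pos: [0.5967, -0.1298, 0.3297]
tool_rot: [-0.001, 0.995, -0.103, 0.003]
contact_force: [5.2, 6.4, 1.3]
gripper_width: 0.219
```

Request:
{"method": "play_rows", "body": {"increments": [{"offset": [0,0,0],"twist": 0,"grip": 0}]}}

```text
time: 20.17
tool_pos: [0.5956, -0.1302, 0.3296]
tool_rot: [-0.001, 0.995, -0.103, 0.002]
contact_force: [1.6, 1.4, 2.2]
gripper_width: 0.222
```

Request:
{"method": "play_rows", "body": {"increments": [{"offset": [-12.4,5.5,0],"twist": 0,"grip": 0},{"offset": [-25.7,8.4,0],"twist": 0,"grip": 0},{"offset": [-39.3,8.4,0],"twist": 0,"grip": 0},{"offset": [-52.6,5.5,0],"twist": 0,"grip": 0},{"offset": [-65,0,0],"twist": 0,"grip": 0}]}}

```text
time: 20.58
tool_pos: [0.5333, -0.117, 0.3298]
tool_rot: [0.001, 0.995, -0.103, 0.004]
contact_force: [9.0, 0.0, -0.8]
gripper_width: 0.219
```

Request:
{"method": "play_rows", "body": {"increments": [{"offset": [-11,-8,0],"twist": 0,"grip": 0},{"offset": [-20.1,-18.1,0],"twist": 0,"grip": 0},{"offset": [-26.9,-29.9,0],"twist": 0,"grip": 0},{"offset": [-31.1,-42.8,0],"twist": 0,"grip": 0},{"offset": [-32.5,-56.3,0],"twist": 0,"grip": 0}]}}

```text
time: 21.0
tool_pos: [0.5122, -0.0557, 0.3297]
tool_rot: [0.003, 0.995, -0.103, 0.001]
contact_force: [-0.4, -6.2, 3.1]
gripper_width: 0.218
```

Request:
{"method": "play_rows", "body": {"increments": [{"offset": [1.4,-13.5,0],"twist": 0,"grip": 0},{"offset": [5.6,-26.4,0],"twist": 0,"grip": 0},{"offset": [12.4,-38.2,0],"twist": 0,"grip": 0},{"offset": [21.5,-48.3,0],"twist": 0,"grip": 0},{"offset": [32.5,-56.3,0],"twist": 0,"grip": 0}]}}

```text
time: 21.42
tool_pos: [0.5553, -0.0059, 0.3296]
tool_rot: [0.001, 0.995, -0.102, -0.002]
contact_force: [-7.6, -1.4, 8.2]
gripper_width: 0.214
```

Request:
{"method": "play_rows", "body": {"increments": [{"offset": [12.4,-5.5,0],"twist": 0,"grip": 0},{"offset": [25.7,-8.4,0],"twist": 0,"grip": 0},{"offset": [39.3,-8.4,0],"twist": 0,"grip": 0},{"offset": [52.6,-5.5,0],"twist": 0,"grip": 0},{"offset": [65,0,0],"twist": 0,"grip": 0}]}}

```text
time: 21.83
tool_pos: [0.6197, -0.0183, 0.3295]
tool_rot: [-0.001, 0.995, -0.102, -0.001]
contact_force: [-5.3, 5.7, 7.2]
gripper_width: 0.218
```

Request:
{"method": "play_rows", "body": {"increments": [{"offset": [11,8,0],"twist": 0,"grip": 0},{"offset": [20.1,18.1,0],"twist": 0,"grip": 0},{"offset": [26.9,29.9,0],"twist": 0,"grip": 0},{"offset": [31.1,42.8,0],"twist": 0,"grip": 0},{"offset": [32.5,56.3,0],"twist": 0,"grip": 0}]}}

```text
time: 22.25
tool_pos: [0.6406, -0.0805, 0.3296]
tool_rot: [-0.002, 0.995, -0.102, 0.001]
contact_force: [-0.0, 6.4, 4.7]
gripper_width: 0.215
```

```bash
python3 - <<'E'
from m import *
st=manip.state();print(st['time'],st['tool_pos'],st['tool_rot'],st['contact_force'],st['gripper_width'])
meas(3,{'pointer':(.524,.227),'flag_tip':(.533,.227)})
a=manip.grab_frame('scene');b=manip.grab_frame('top');cv2.imwrite('pics/scene4.png',a);cv2.imwrite('pics/top4.png',b)
a0=cv2.imread('pics/scene3.png');b0=cv2.imread('pics/top0.png')
f=lambda im,x,y,w:cv2.resize(im[y:y+w,x:x+w],(300,300),interpolation=cv2.INTER_CUBIC)
cv2.imwrite('pics/z4.png',np.vstack([np.hstack([f(a0,320,135,30),f(a,320,135,30)]),np.hstack([f(b0,195,215,30),f(b,195,215,30)])]))
E
```

```text
22.25 [ 0.64055863 -0.08048232  0.32961996] [-0.00178268  0.9947724  -0.10209577  0.00106746] [-0.02555781  6.37990398  4.69168416] 0.21508038518931327
scene pointer [0.5246 0.2242 0.1321] [132.7 132.1 131.5]
scene flag_tip [0.5328 0.2274 0.1486] [148.9 148.6 145.3]
top pointer [0.5234 0.2248 0.1371] [136.6 137.6]
top flag_tip [0.5291 0.2305 0.1433] [141.8 143.6 143.3]
```

View pics/z4.png

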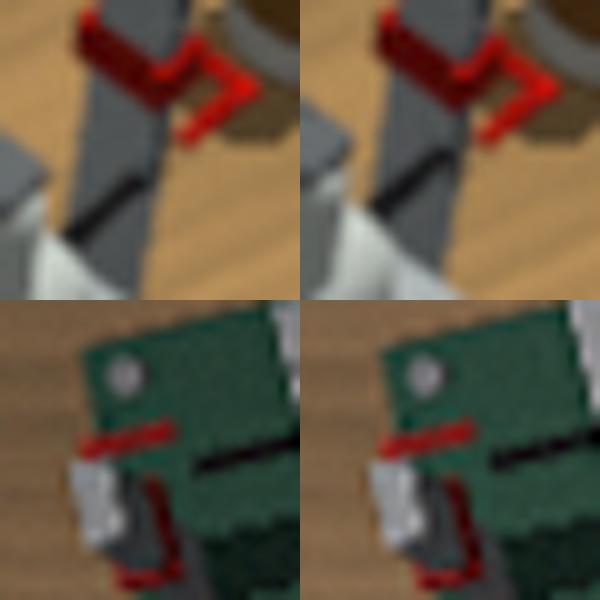

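```bash
cat > d.py <<'E'
from h import *
from scipy.optimize import least_squares
def diff(ps,pt,fs,ft,p0):
    p0=np.array(p0)
    ob=np.r_[np.subtract(fs,ps),np.subtract(ft,pt)]
    g=lambda d:np.r_[proj(p0+d,'scene')-proj(p0,'scene'),proj(p0+d,'top')-proj(p0,'top')]
    r=least_squares(lambda d:g(d/1000)-ob,[5,5,5.],x_scale=1); return r.x,r.fun
E
python3 - <<'E'
from d import *
p=[.524,.226,.124]
P1=((334.2,152.7),(214.5,231.8));P2=((335.0,150.0),(214.0,231.2));F=((338.0,148.8),(212.5,227.8))
print('rise',diff(*P1,*P2,p));print('gap1',diff(*P1,*F,p));print('gap2',diff(*P2,*F,p))
q=np.array(p);print(proj(q+[0,0,.01],'scene')-proj(q,'scene'),proj(q+[0,0,.01],'top')-proj(q,'top'))
E
```

```text
rise (array([ 0.65849521,  0.34498417, 12.06697403]), array([-0.05573785,  0.00408541, -0.05424593, -0.03538827]))
gap1 (array([ 9.49585914,  2.90718969, 24.66297756]), array([ 0.1754042 , -0.012732  ,  0.17096857,  0.11284914]))
gap2 (array([ 8.90873054,  2.58689493, 12.83066466]), array([ 0.22773322, -0.01655156,  0.22189549,  0.14598527]))
[ 0.41408866 -2.31955108] [-0.36936945 -0.35508577]
```

Request:
{"method": "play_rows", "body": {"increments": [{"offset": [-1.4,13.5,0],"twist": 0,"grip": 0},{"offset": [-5.6,26.4,0],"twist": 0,"grip": 0},{"offset": [-12.4,38.2,0],"twist": 0,"grip": 0},{"offset": [-21.5,48.3,0],"twist": 0,"grip": 0},{"offset": [-32.5,56.3,0],"twist": 0,"grip": 0}]}}

```text
time: 23.67
tool_pos: [0.5971, -0.1295, 0.3297]
tool_rot: [-0.001, 0.995, -0.102, 0.003]
contact_force: [5.4, 4.7, 3.6]
gripper_width: 0.216
```

Request:
{"method": "play_rows", "body": {"increments": [{"offset": [-12.4,5.5,0],"twist": 0,"grip": 0},{"offset": [-25.7,8.4,0],"twist": 0,"grip": 0},{"offset": [-39.3,8.4,0],"twist": 0,"grip": 0},{"offset": [-52.6,5.5,0],"twist": 0,"grip": 0},{"offset": [-65,0,0],"twist": 0,"grip": 0}]}}

```text
time: 24.08
tool_pos: [0.5332, -0.1168, 0.3297]
tool_rot: [0.001, 0.995, -0.103, 0.004]
contact_force: [8.5, -1.3, 0.4]
gripper_width: 0.222
```

Request:
{"method": "play_rows", "body": {"increments": [{"offset": [-11,-8,0],"twist": 0,"grip": 0},{"offset": [-20.1,-18.1,0],"twist": 0,"grip": 0},{"offset": [-26.9,-29.9,0],"twist": 0,"grip": 0},{"offset": [-31.1,-42.8,0],"twist": 0,"grip": 0},{"offset": [-32.5,-56.3,0],"twist": 0,"grip": 0}]}}

```text
time: 24.5
tool_pos: [0.5122, -0.0555, 0.3296]
tool_rot: [0.004, 0.995, -0.103, 0.001]
contact_force: [1.0, -6.5, 4.4]
gripper_width: 0.22
```

Request:
{"method": "play_rows", "body": {"increments": [{"offset": [1.4,-13.5,0],"twist": 0,"grip": 0},{"offset": [5.6,-26.4,0],"twist": 0,"grip": 0},{"offset": [12.4,-38.2,0],"twist": 0,"grip": 0},{"offset": [21.5,-48.3,0],"twist": 0,"grip": 0},{"offset": [32.5,-56.3,0],"twist": 0,"grip": 0}]}}

```text
time: 24.92
tool_pos: [0.5552, -0.0057, 0.3295]
tool_rot: [0.002, 0.995, -0.102, -0.002]
contact_force: [-8.3, -1.7, 9.8]
gripper_width: 0.217
```

Request:
{"method": "play_rows", "body": {"increments": [{"offset": [12.4,-5.5,0],"twist": 0,"grip": 0},{"offset": [25.7,-8.4,0],"twist": 0,"grip": 0},{"offset": [39.3,-8.4,0],"twist": 0,"grip": 0},{"offset": [52.6,-5.5,0],"twist": 0,"grip": 0}]}}

```text
time: 25.25
tool_pos: [0.6083, -0.0102, 0.3294]
tool_rot: [-0.001, 0.995, -0.102, -0.002]
contact_force: [-6.0, 4.7, 9.3]
gripper_width: 0.221
```

```bash
python3 - <<'E'
from m import *
st=manip.state();print(st['time'],st['tool_pos'],st['tool_rot'],st['contact_force'],st['gripper_width'])
meas(3,{'pointer':(.524,.227),'flag_tip':(.533,.227)})
A=[];B=[]
for i in range(3): A.append(manip.grab_frame('scene').astype(float));B.append(manip.grab_frame('top').astype(float))
a=np.mean(A,0).astype(np.uint8);b=np.mean(B,0).astype(np.uint8);cv2.imwrite('pics/scene5.png',a);cv2.imwrite('pics/top5.png',b)
f=lambda im,x,y,w:cv2.resize(im[y:y+w,x:x+w],(400,400),interpolation=cv2.INTER_CUBIC)
cv2.imwrite('pics/z5.png',np.hstack([f(a,325,137,20),f(b,203,219,20)]))
E
```

```text
25.25 [ 0.60830891 -0.01017738  0.32941761] [-6.47436985e-04  9.94803792e-01 -1.01791525e-01 -1.86584529e-03] [-5.98438864  4.66892001  9.29359478] 0.22061046924955738
scene pointer [0.5231 0.226  0.1427] [143.  142.  142.7]
scene flag_tip [0.5333 0.228  0.1465] [148.1 143.7 146.5]
top pointer [0.5249 0.2248 0.1479] [148.9 145.9 147.9]
top flag_tip [0.532  0.2293 0.1436] [142.9 143.6 144.8]
```

View pics/z5.png

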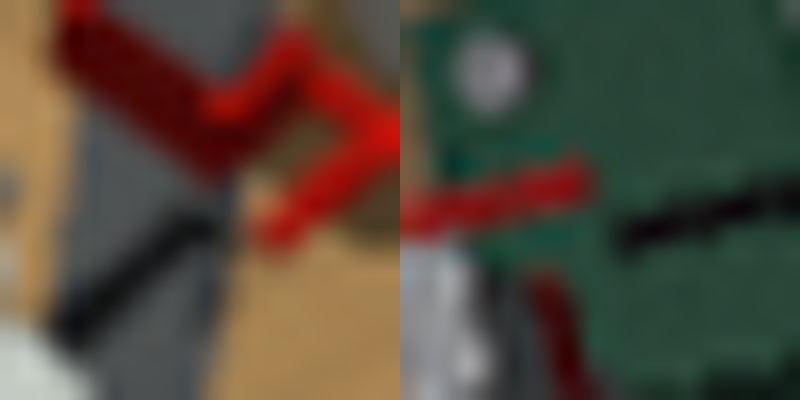

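```bash
python3 - <<'E'
from d import *
p=[.524,.226,.145]
P=((335.75,148.1),(213.85,230.9));F=((338.1,149.25),(212.5,227.6))
x,f=diff(*P,*F,p);print(x,f)
# fixed horizontal offset options: along lift x by L, lift y by M
s=np.array([.524,.2255]);c=np.array([.5765,-.0675]);ly=s-c;print('spindle-pointer',np.linalg.norm(ly));ly/=np.linalg.norm(ly);lx=np.array([ly[1],-ly[0]]);print('lift x,y',x[:2]@lx,x[:2]@ly)
for L in(8,9,10,11,12):
  for M in(-1,0,1):
    h=lx*L+ly*M
    z=np.linspace(-10,12,221)
    e=[np.r_[proj(np.array(p)+[h[0]/1e3,h[1]/1e3,k/1e3],'scene')-proj(p,'scene')-np.subtract(F[0],P[0]),proj(np.array(p)+[h[0]/1e3,h[1]/1e3,k/1e3],'top')-proj(p,'top')-np.subtract(F[1],P[1])] for k in z]
    n=[v@v for v in e];i=int(np.argmin(n));print(L,M,round(z[i],1),round(n[i]**.5,2))
E
```

```text
[9.08780051 2.42670835 3.05246531] [ 0.48972429 -0.03557521  0.47739156  0.31481505]
spindle-pointer 0.29766634005207915
lift x,y 9.373339752576213 0.7858329555521435
8 -1 4.4 1.28
8 0 3.3 1.07
8 1 2.3 0.97Traceback (most recent call last):
  File "<stdin>", line 11, in <module>
  File "h.py", line 8, in proj
    c=manip.get_calibration(cam);T=np.linalg.inv(np.array(c['T']));q=T[:3,:3]@np.array(p)+T[:3,3]
ValueError: time passes only in moves, steps and waits
```

```bash
cat > line.py <<'E'
import cv2,numpy as np
def line(im,p,q,kind,h=2.2):
    """sub-pixel centreline near segment p-q: centroid of contrast across it -> endpoints on the fitted line"""
    p=np.array(p,float);q=np.array(q,float);t=(q-p)/np.linalg.norm(q-p);n=np.array([-t[1],t[0]])
    f=im.astype(np.float32);w=f[:,:,2]-(f[:,:,0]+f[:,:,1])/2 if kind=='red' else -f.sum(2)/3
    s=np.linspace(0,1,25);o=np.linspace(-h,h,45)
    X=p+s[:,None]*(q-p)
    g=X[:,None,:]+o[None,:,None]*n
    v=cv2.remap(w,g[...,0].astype(np.float32),g[...,1].astype(np.float32),cv2.INTER_LINEAR)
    base=np.linspace(0,1,45)[None]*(v[:,-1:]-v[:,:1])+v[:,:1]
    v=np.clip(v-base,0,None);v=np.where(v>.3*v.max(1,keepdims=True),v,0)
    c=(v*o).sum(1)/v.sum(1);k=np.polyfit(s,c,1);r=c-np.polyval(k,s)
    return p+n*k[1],q+n*np.polyval(k,1),r.std()
E
cat > go.py <<'E'
from h import *; from line import line
import sys
C={n:manip.get_calibration(n) for n in('scene','top')}
def pr(p,cam):
    c=C[cam];T=np.linalg.inv(np.array(c['T']));q=T[:3,:3]@np.array(p)+T[:3,3]
    s=q[:2]/q[2];s=s*(1+c['k1']*(s@s));return np.array([c['fx']*s[0]+c['cx'],c['fy']*s[1]+c['cy']])
def gap(a,b,segs,p0=np.array([.524,.2255,.145]),ly=np.array([-.1764,.9843,0])):
    lx=np.array([ly[1],-ly[0],0]);z=np.array([0,0,1.]);A=[];B=[]
    for cam,im in(('scene',a),('top',b)):
        (p,q),(r,s)=segs[cam]
        P=line(im,p,q,'dark');F=line(im,r,s,'red')
        t=pr(p0+.01*ly,cam)-pr(p0-.01*ly,cam);t/=np.linalg.norm(t);n=np.array([-t[1],t[0]])
        ang=lambda L:round(float(np.degrees(np.arctan2(*(L[1]-L[0])[::-1])))%180,1)
        print(cam,'angles model/pointer/flag',round(float(np.degrees(np.arctan2(t[1],t[0])))%180,1),ang(P),ang(F),'std',P[2].round(2),F[2].round(2))
        m=lambda L:(L[0]+L[1])/2
        B.append((m(F)-m(P))@n);A.append([(pr(p0+.005*d,cam)-pr(p0-.005*d,cam))@n*.1 for d in(lx,z)])
    x=np.linalg.solve(A,B);print('lift-x offset, gap mm',x.round(2));print(np.round(A,3),np.round(B,3))
E
python3 - <<'E'
from go import *
o=lambda x,y:(lambda u,v,k:(x+u/k-.5+.5/k,y+v/k-.5+.5/k))
S=o(325,137);T=o(203,219)
gap(cv2.imread('pics/scene5.png'),cv2.imread('pics/top5.png'),{'scene':((S(90,320,20),S(185,235,20)),(S(275,233,20),S(360,160,20))),'top':((T(235,233,20),T(385,192,20)),(T(60,210,20),T(180,178,20)))})
# earlier pictures
S=o(320,135);T=o(195,215)
gap(cv2.imread('pics/scene4.png'),cv2.imread('pics/top4.png'),{'scene':((S(85,200,10),S(142,157,10)),(S(190,132,10),S(232,98,10))),'top':((T(200,162,10),T(270,145,10)),(T(95,142,10),T(170,130,10)))})
E
```

```text
scene angles model/pointer/flag 143.1 138.2 139.9 std 0.04 0.02
top angles model/pointer/flag 169.3 166.3 165.8 std 0.05 0.04
lift-x offset, gap mm [8.25 2.65]
[[ 0.329 -0.164]
 [ 0.316  0.043]] [2.282 2.72 ]
scene angles model/pointer/flag 143.1 140.8 140.4 std 0.06 0.03
top angles model/pointer/flag 169.3 165.8 167.5 std 0.05 0.04
lift-x offset, gap mm [ 8.46 12.55]
[[ 0.329 -0.164]
 [ 0.316  0.043]] [0.725 3.209]
```

```bash
python3 - <<'E'
from go import *
o=lambda x,y:(lambda u,v,k:(x+u/k-.5+.5/k,y+v/k-.5+.5/k))
for yaw in(102,103.5,105):
  y=np.radians(yaw);ly=np.array([np.cos(y),np.sin(y),0]);print('YAW',yaw)
  S=o(325,137);T=o(203,219)
  gap(cv2.imread('pics/scene5.png'),cv2.imread('pics/top5.png'),{'scene':((S(90,320,20),S(185,235,20)),(S(275,233,20),S(360,160,20))),'top':((T(235,233,20),T(385,192,20)),(T(60,210,20),T(180,178,20)))},ly=ly)
  S=o(320,135);T=o(195,215)
  gap(cv2.imread('pics/scene4.png'),cv2.imread('pics/top4.png'),{'scene':((S(85,200,10),S(142,157,10)),(S(190,132,10),S(232,98,10))),'top':((T(200,162,10),T(270,145,10)),(T(95,142,10),T(170,130,10)))},ly=ly)
E
```

```text
YAW 102
scene angles model/pointer/flag 141.1 138.2 139.9 std 0.04 0.02
top angles model/pointer/flag 167.5 166.3 165.8 std 0.05 0.04
lift-x offset, gap mm [9.15 2.75]
[[ 0.332 -0.158]
 [ 0.316  0.044]] [2.605 3.011]
scene angles model/pointer/flag 141.1 140.8 140.4 std 0.06 0.03
top angles model/pointer/flag 167.5 165.8 167.5 std 0.05 0.04
lift-x offset, gap mm [ 9.39 12.66]
[[ 0.332 -0.158]
 [ 0.316  0.044]] [1.115 3.517]
YAW 103.5
scene angles model/pointer/flag 139.5 138.2 139.9 std 0.04 0.02
top angles model/pointer/flag 166.0 166.3 165.8 std 0.05 0.04
lift-x offset, gap mm [9.88 2.83]
[[ 0.334 -0.153]
 [ 0.316  0.044]] [2.871 3.246]
scene angles model/pointer/flag 139.5 140.8 140.4 std 0.06 0.03
top angles model/pointer/flag 166.0 165.8 167.5 std 0.05 0.04
lift-x offset, gap mm [10.14 12.76]
[[ 0.334 -0.153]
 [ 0.316  0.044]] [1.438 3.767]
YAW 105
scene angles model/pointer/flag 137.9 138.2 139.9 std 0.04 0.02
top angles model/pointer/flag 164.5 166.3 165.8 std 0.05 0.04
lift-x offset, gap mm [10.6   2.93]
[[ 0.337 -0.148]
 [ 0.316  0.045]] [3.138 3.478]
scene angles model/pointer/flag 137.9 140.8 140.4 std 0.06 0.03
top angles model/pointer/flag 164.5 165.8 167.5 std 0.05 0.04
lift-x offset, gap mm [10.88 12.86]
[[ 0.337 -0.148]
 [ 0.316  0.045]] [1.764 4.013]
```

Request:
{"method": "play_rows", "body": {"increments": [{"offset": [13.6,6.2,0],"twist": 0,"grip": 0},{"offset": [25.4,15.4,0],"twist": 0,"grip": 0},{"offset": [34.8,27,0],"twist": 0,"grip": 0},{"offset": [41.3,40.4,0],"twist": 0,"grip": 0},{"offset": [44.6,55,0],"twist": 0,"grip": 0}]}}

```text
time: 26.87
tool_pos: [0.6416, -0.0732, 0.3296]
tool_rot: [-0.002, 0.995, -0.102, 0.001]
contact_force: [-0.1, 6.2, 5.3]
gripper_width: 0.222
```

Request:
{"method": "play_rows", "body": {"increments": [{"offset": [0,0,0],"twist": 0,"grip": 0},{"offset": [0,0,0],"twist": 0,"grip": 0},{"offset": [0,0,0],"twist": 0,"grip": 0}]}}

```text
time: 27.12
tool_pos: [0.6412, -0.0746, 0.3296]
tool_rot: [0.001, 0.995, -0.103, 0.001]
contact_force: [1.0, 0.2, 4.7]
gripper_width: 0.215
```

```bash
python3 - <<'E'
from m import *
st=manip.state();print(st['time'],st['tool_pos'],st['contact_force'],st['gripper_width'])
meas(3,{'pointer':(.524,.227),'flag_tip':(.533,.227)})
A=[];B=[]
for i in range(3): A.append(manip.grab_frame('scene').astype(float));B.append(manip.grab_frame('top').astype(float))
a=np.mean(A,0).astype(np.uint8);b=np.mean(B,0).astype(np.uint8);cv2.imwrite('pics/scene6.png',a);cv2.imwrite('pics/top6.png',b)
f=lambda im,x,y,w:cv2.resize(im[y:y+w,x:x+w],(400,400),interpolation=cv2.INTER_CUBIC)
cv2.imwrite('pics/z6.png',np.hstack([f(a,325,137,20),f(b,203,219,20)]))
E
```

```text
27.1167 [ 0.64120612 -0.07462302  0.32960658] [1.04102757 0.20712502 4.65461773] 0.21513113386065602
scene pointer [0.5252 0.2253 0.1453] [145.3 143.9 146.1]
scene flag_tip [0.5323 0.2265 0.1478] [146.9 148.3 147.8]
top pointer [0.5247 0.2257 0.1473] [146.1 148.7 147.3]
top flag_tip [0.5306 0.2291 0.1403] [143.2 138.  140.3]
```

View pics/z6.png

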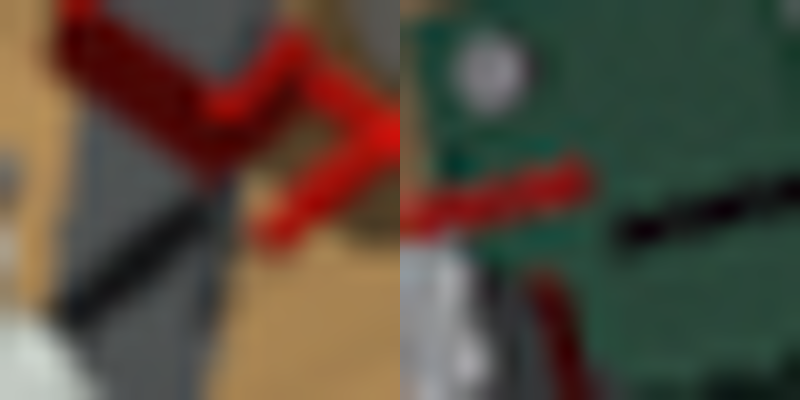

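```bash
python3 - <<'E'
from go import *
o=lambda x,y:(lambda u,v,k:(x+u/k-.5+.5/k,y+v/k-.5+.5/k))
y=np.radians(103);ly=np.array([np.cos(y),np.sin(y),0])
S=o(325,137);T=o(203,219)
fl=((S(275,233,20),S(360,160,20)),(T(60,210,20),T(180,178,20)))
L=lambda n:(cv2.imread(f'pics/scene{n}.png'),cv2.imread(f'pics/top{n}.png'))
gap(*L(6),{'scene':((S(90,302,20),S(185,220,20)),fl[0]),'top':((T(235,230,20),T(385,190,20)),fl[1])},ly=ly)
gap(*L(5),{'scene':((S(90,318,20),S(185,235,20)),fl[0]),'top':((T(235,233,20),T(385,192,20)),fl[1])},ly=ly)
# same-y flag with green channel/darkness-insensitive threshold: luminance-free check using saturation of red
for n in(3,4,5,6):
  a=cv2.imread(f'pics/scene{n}.png');v={3:54,4:27,5:0,6:-14}[n]
  from line import line
  for k in('dark',): 
    r=line(a,S(90,318+v,20),S(185,235+v,20),k);print(n,np.round((r[0]+r[1])/2,2),r[2].round(2))
E
```

```text
scene angles model/pointer/flag 140.1 139.9 139.8 std 0.04 0.02
top angles model/pointer/flag 166.5 165.8 165.7 std 0.04 0.04
lift-x offset, gap mm [9.68 0.37]
[[ 0.334 -0.155]
 [ 0.316  0.044]] [3.173 3.074]
scene angles model/pointer/flag 140.1 138.4 139.9 std 0.04 0.02
top angles model/pointer/flag 166.5 166.3 165.8 std 0.05 0.04
lift-x offset, gap mm [9.65 2.76]
[[ 0.334 -0.155]
 [ 0.316  0.044]] [2.791 3.168]
3 [331.91 153.64] 0.08
4 [331.52 151.84] 0.08
5 [331.27 150.2 ] 0.04
6 [331.39 149.63] 0.04
```

Request:
{"method": "play_rows", "body": {"increments": [{"offset": [0,0,-1],"twist": 0,"grip": 0.1},{"offset": [0,0,-1],"twist": 0,"grip": 0.35},{"offset": [0,0,-1],"twist": 0,"grip": 0.5},{"offset": [0,0,-1],"twist": 0,"grip": 0.5},{"offset": [0,0,-3],"twist": 0,"grip": 0.5}]}}

```text
time: 28.73
tool_pos: [0.6401, -0.0742, 0.3297]
tool_rot: [-0.0, 0.995, -0.102, -0.001]
contact_force: [-0.3, 0.2, 0.2]
gripper_width: 0.502
```

Request:
{"method": "play_rows", "body": {"increments": [{"offset": [0,0,-12],"twist": 0,"grip": 0.5},{"offset": [0,0,-32],"twist": 0,"grip": 0.5},{"offset": [0,0,-60],"twist": 0,"grip": 0.5},{"offset": [0,0,-90],"twist": 0,"grip": 0.5},{"offset": [0,0,-120],"twist": 0,"grip": 0.5}]}}

```text
time: 29.15
tool_pos: [0.6403, -0.0741, 0.453]
tool_rot: [0.0, 0.995, -0.102, -0.0]
contact_force: [0.4, -0.4, 0.3]
gripper_width: 0.498
```

Request:
{"method": "play_rows", "body": {"increments": [{"offset": [0,20,-5],"twist": 0,"grip": 0.5},{"offset": [0,50,-10],"twist": 0,"grip": 0.5},{"offset": [0,85,-10],"twist": 0,"grip": 0.5},{"offset": [0,110,-10],"twist": 0,"grip": 0.5},{"offset": [0,120,-10],"twist": 0,"grip": 0.5}]}}

```text
time: 29.57
tool_pos: [0.6153, -0.1945, 0.4624]
tool_rot: [0.001, 0.995, -0.104, 0.0]
contact_force: [-0.3, -0.6, 0.5]
gripper_width: 0.502
```

Request:
{"method": "play_rows", "body": {"increments": [{"offset": [0,0,0],"twist": 0,"grip": 0.5},{"offset": [0,0,0],"twist": 0,"grip": 0.5},{"offset": [0,0,0],"twist": 0,"grip": 0.5}]}}

```text
time: 29.82
tool_pos: [0.6164, -0.1906, 0.4613]
tool_rot: [-0.0, 0.995, -0.102, 0.0]
contact_force: [0.6, -0.0, 1.4]
gripper_width: 0.503
```

```bash
python3 - <<'E'
from go import *
st=manip.state();print(st['time'],st['tool_pos'],st['contact_force'],st['gripper_width'])
a=manip.grab_frame('scene');print(look('crank_socket','scene'));b=manip.grab_frame('top');print(look('crank_socket','top'))
a=np.mean([a]+[manip.grab_frame('scene')],0).astype(np.uint8);b=np.mean([b]+[manip.grab_frame('top')],0).astype(np.uint8)
o=lambda x,y:(lambda u,v,k:(x+u/k-.5+.5/k,y+v/k-.5+.5/k))
y=np.radians(103);ly=np.array([np.cos(y),np.sin(y),0])
S=o(325,137);T=o(203,219)
gap(a,b,{'scene':((S(90,302,20),S(185,220,20)),(S(275,233,20),S(360,160,20))),'top':((T(235,230,20),T(385,190,20)),(T(60,210,20),T(180,178,20)))},ly=ly)
f=lambda im,x,y,w:cv2.resize(im[y:y+w,x:x+w],(400,400),interpolation=cv2.INTER_CUBIC)
cv2.imwrite('pics/z7.png',np.hstack([f(a,212,165,90),f(a,325,137,20)]))
E
```

```text
29.8167 [ 0.61637755 -0.19060049  0.461269  ] [ 0.64133379 -0.03686553  1.35309025] 0.5026729463229677
[(0.87, [0.576, -0.0665, 0.1018]), (0.74, [0.5117, -0.4556, 0.0027]), (0.59, [0.3712, -0.3641, 0.0031])]
[(0.74, [0.3688, -0.3647, -0.0002]), (0.64, [0.5726, -0.0662, 0.1029]), (0.55, [0.5096, -0.4568, 0.0036])]
scene angles model/pointer/flag 140.1 139.8 139.9 std 0.04 0.03
top angles model/pointer/flag 166.5 165.7 165.7 std 0.07 0.04
lift-x offset, gap mm [9.67 0.37]
[[ 0.334 -0.155]
 [ 0.316  0.044]] [3.169 3.07 ]
```

View pics/z7.png

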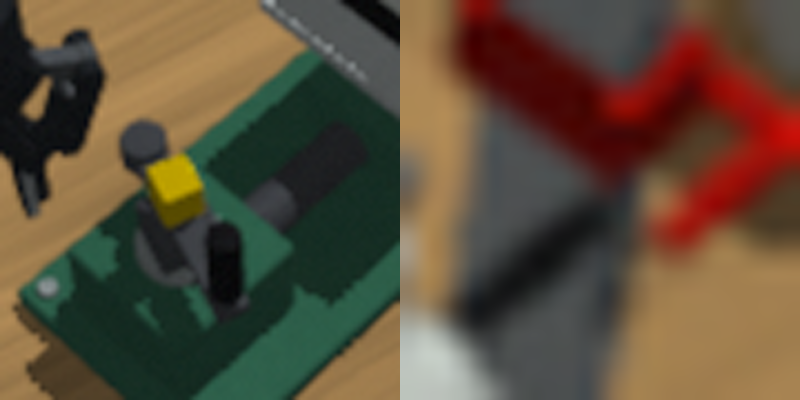

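The crank sits home on the collar (left crop, boss ~(175,190)), the gripper is clear, and pointer and flag measure 0.4 mm apart in height. Handing in.

```bash
python3 -c "
from plant import manip
print(manip.job_done())"
```

```text
the job is handed in; nothing more can be done
None
```

I fitted the largest crank on the spindle, wound it clockwise about 1.98 turns by the handle, released it and backed the gripper away, then handed the job in at about 30 s. No verdict was reported.

**Seating:** I found the spindle centre by light touch, then turned the crank at about 5–9 N contact force until the socket dropped over the square. It bottomed at the expected height, with about 8 N on the tool. After release, the networks put the hub's underside at 102–103 mm, against the collar at 100 mm. They put it within about 4 mm of the spindle axis.

**Level:** the final line fit in both pictures puts the pointer 0.4 mm below the flag, and it read the same before and after release. The fit followed the winding well: it measured 2.4 mm for the last 2.2 mm move.

**Disagreement:** the networks' heights did not match that result. Before release, the scene camera put the pointer 2.5 mm below the flag and the top camera put it 7 mm above. I trusted the line fit, because the two cameras' network heights contradicted each other throughout.

**Clear of things:** the gripper was holding nothing at the end and the force reading was near zero. My moves kept clear of the bystanders, but I did not measure their positions again afterwards.

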